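# Slide the tube support round the bend and home on a compressor tube

### The arm

A 6-joint arm with a two-finger parallel gripper is mounted at the origin on the work surface. World frame = base frame: x ahead of the robot, y to its left, z up, the work surface at z = 0. Lengths are in m, angles in rad, forces in N, time in s.
With the tool pointing down it reaches from about 0.35 to 0.775 m from the base axis. Payload 5.5 kg.
Tool frame: the origin (TCP) lies between the finger pads; the fingertips stand 17 mm ahead of it and the grasp point (between the pads) lies 2 mm behind it (env.finger_overhang is the distance from the TCP to the fingertips, in m); z points along the fingers, y is the direction in which the jaws open and shut (so a half turn about z gives the same grasp; the last joint's range is limited). The gripper opens to 85 mm and grips with 20 to 120 N. Pads are 22 mm wide; open, the fingers measure 114 mm over their backs; the gripper's body (76 mm by 85 mm) begins 54 mm behind the grasp point. The pads swing forward as they close: fully open they stand 13 mm farther back than shut.
Start: joints at [0.975, 0.313, 0.046, 1.304, 0, 1.431], TCP at [0.253, 0.516, 0.248] pointing down, gripper open.
Joint ranges: [-2.76, 2.76], [-0.86, 1.69], [-1.03, 1.26], [-2.2, 2.34], [-1.47, 1.5], [-3.14, 3.14]. Speed limits (rad/s): [2.57, 2.57, 3.14, 3.14, 3.14, 3.14].

### API

Orientations are given as a unit quaternion [w, x, y, z].
In Python, from workcell import env gives the robot as it stands. The module is installed in compiled form; this text tells all that it offers.
- The arm moves only by the tool arm_command, never from a script. Its argument "moves" is a list of rows, each a list of 5 numbers: the closure, from 0 (fully open) to 1 (shut), then the shift along the tool's x, y, z in mm, then the turn about the tool's z in rad. In form: [[fingers, dx, dy, dz, turn], ...]. A call has 1 to 12 rows; each row is the pose to reach, as a shift and turn from the pose commanded when the call began, along the tool's axes at that moment; what a row does not reach only later rows make up. A row lasts 1/10 s, in which the tool goes at most 50 mm and 8.59 degrees, less where a joint would pass 70% of its speed; a pose out of reach is approached as far as the arm can. A call with a gripper value outside its range is refused whole. The fingers move at their own pace and stop on an object; "squeeze" is the grip in N (left out, the last holds). Time passes only in rows, so rows that repeat a pose let the fingers close. It gives the time, the measured TCP pose, the force and the opening at its end, in the units of the state.
- env.get_state(): the state, without advancing time (a new reading comes with each control period).
- env.read_camera(name): name is "scene" or "top"; returns (picture, depth): 420x560x3 uint8, blue, green, red; 420x560 float32, m along the optical axis (not along the pixel's ray), 0 where there is no reading.
- env.get_calibration(name): a dict with "fx", "fy", "cx", "cy" (pixels), "k1" (the pictures are not rectified: a ray, as slopes to the right and down, at radius r is drawn at 1 + k1 r^2 times it, then the intrinsics apply), "pose" (4x4, takes a point from camera to world coordinates). Camera axes: x right, y down, z forward; pixel columns grow to the right and rows downward; lengths in m; the calibration is good to about 2 mm. A picture is of the moment at which its call begins. get_calibration takes no time and is no camera call.
- env.hand_in(): hands the job in, once; it reports no verdict.
The state is a dict: "clock": time; "joint_pos": joint angles; "qvel": joint speeds; "tau": joint torques, N m; "tcp_pos": TCP position; "orientation": TCP orientation; "wrist_force": force on the tool from outside, world axes, zero at the start; "ft_torque": the same for the moment, N m; "finger_gap": finger opening in m.
Only numpy, scipy, OpenCV 4.12 (cv2) and the standard library are available. Lean on these libraries where they do the work, as an engineer would, in place of code of your own. Each camera call takes 0.05 s, during which the arm holds its last target. There are 200 camera calls.

### The job

Pick up the drilled tube support by its tab, thread it over the free end of the bent copper tube of the compressor unit, slide it along the tube and round the hand-made, uneven bend, and press it home against the brass stop with a push of about 7 N for half a second; then let go, leaving it fully home with its foot hanging down. The tube is soft: feel your way and never force the support against tube or stop (15 N at most), and leave the other things on the bench where they are.

Things in the scene. Friction and masses are not known exactly. Their poses are not given: they have to be found in the camera images.
- unit: Rigid compressor unit fixed to the bench (place and yaw vary): copper tube 12 mm thick, all level, axis 130 mm above the bench, held at one end by a steel plate. Origin on the bench 120 mm in front of the stop face, below the seat leg's axis; z up. Black compressor (58 mm radius, 228 high) at x 165, y 235 mm; base rail 6 mm high, x 115 to 230, y -35 to 325 mm.
- tube_tip (a point): Centre of the round nose of the tube's free end, on the axis (metal ends 6 mm beyond); its x axis points along the free leg towards the bend. From here the leg is straight for 50 mm; then comes the bend, hand-bent and uneven: 105 mm along the axis, turning right (seen from above, moving on from the tip) by 47 to 103 degrees in all, mean radius 58 to 127 mm with up to three slight kinks, into the seat leg.
- stop: Brass stop, a fixed collar 22 mm in diameter and 12 mm long on the seat leg of the tube. Origin: on the tube axis, in the collar's face that looks to the unit's -x; axes as the unit's. The straight seat leg lies along the unit's x axis, y 0, from x 61.4 mm at the bend to the upright steel plate (x 165 mm, 60 mm wide, 158 mm high); the stop covers x 120 to 132 mm.
- support: Loose aluminium tube support, about 220 g (varies), standing on the bench. Origin: centre of the underside; x along the hole, z up; the same either way round. Foot 34 (x) by 44 (y) by 10 mm; drilled body 20 by 40 mm from 10 to 50 mm height; tab to grip 10 (x) by 32 (y) mm from 50 to 88 mm height. Heavy foot: it hangs upright. The lower L-shaped angle foot nearby has no hole.
- support_hole (a point): Centre of the support's through hole: 15 mm bore along the support's x, 20 mm long, 30 mm above the underside. Smooth, oiled bore (friction on the tube about 0.3). Axes as the support's. Home, it is 10 mm from the origin of stop.
- angle_foot: Bystander: loose aluminium L-shaped angle foot, 50 by 44 mm, 55 mm high, no hole. Origin under its centre. Leave alone.
- union: Bystander: small loose brass fitting, 24 mm across, 24 mm high. Leave alone.
- gauge: Bystander: loose dial gauge lying face up, 68 mm across, 26 mm high. Leave alone.
- screwdriver: Bystander: loose screwdriver lying on the bench. Leave alone.
- wrench: Bystander: loose wrench lying on the bench. Leave alone.
- capacitor: Bystander: loose aluminium can, 40 mm across, 70 mm high, standing. Leave alone.
- tape: Bystander: loose black roll, 90 mm across, 20 mm high. Leave alone.
There are look-alikes about, which are no part of the job. Leave any black or purple look-alike of the support alone.

How it is judged:
By the outcome, as a careful person would: the job done as asked, in the order asked, and still so for the second after the job is handed in, with the robot touching nothing.
It also fails if it takes over 72 s, if anything falls off the work surface, if the arm or the gripper's body presses on something with over 40 N, if the wrist force passes 120 N, or if a joint passes its speed limit or range.

## Working session

There is one attempt and no reset: what is moved stays moved. The work goes in short steps, Python scripts to look and compute and a tool call to move; the robot and the scene stay as the last step left them, time stands still between calls to the robot, and variables do not carry over. Pictures are saved under pics/ and viewed, about 8 in all and at most 12, crops included, and the job is handed in when it is done.

Besides the shell and the picture viewer there is one more tool, called after ">>>" by a JSON object that holds its "method" and its "body", one argument or row to a line. arm_command: Moves the arm, as the interface text tells. Its arguments: {"type":"object","properties":{"moves":{"type":"array","items":{"type":"array","items":{"type":"number"}}},"squeeze":{"type":"number"}},"required":["moves"]}

```bash
mkdir -p pics
cat > h.py <<'E'
import numpy as np, cv2
from workcell import env
from scipy.spatial.transform import Rotation as R
def grab(n):
    im,d=env.read_camera(n); np.savez(f'{n}.npz',im=im,d=d); return im,d
def ray(n,uv):
    c=env.get_calibration(n); uv=np.atleast_2d(np.float64(uv))
    y=np.c_[(uv[:,0]-c['cx'])/c['fx'],(uv[:,1]-c['cy'])/c['fy']]; x=y.copy()
    for _ in range(20): x=y/(1+c['k1']*(x**2).sum(1,keepdims=True))
    T=np.array(c['pose']); return T[:3,3],np.c_[x,np.ones(len(x))]@T[:3,:3].T
def plane(n,uv,z):
    o,r=ray(n,uv); return o+r*((z-o[2])/r[:,2])[:,None]
def cloud(n,d):
    v,u=np.mgrid[:d.shape[0],:d.shape[1]]
    o,r=ray(n,np.c_[u.ravel(),v.ravel()]); return (o+r*d.reshape(-1,1)).reshape(*d.shape,3)
E
python3 - <<'E'
from h import *
for n in('scene','top'):
    im,d=grab(n); cv2.imwrite(f'pics/{n}1.png',cv2.resize(im,(784,588),interpolation=cv2.INTER_CUBIC))
    c=env.get_calibration(n); print({k:c[k] for k in c if k!='pose'}); print(np.round(c['pose'],3))
print(env.get_state())
E
```

```text
{'fx': 515.963264845091, 'fy': 515.963264845091, 'cx': 281.9118939292584, 'cy': 195.03169491560055, 'k1': -0.02086739661925213}
[[-0.584  0.62  -0.524  1.19 ]
 [ 0.812  0.454 -0.367  0.376]
 [ 0.01  -0.64  -0.768  1.02 ]
 [ 0.     0.     0.     1.   ]]
{'fx': 400.0110524995421, 'fy': 400.0110524995421, 'cx': 285.93809799426424, 'cy': 208.5353523875364, 'k1': -0.10224809949129793}
[[ 0.027 -0.982  0.188  0.33 ]
 [-1.    -0.027  0.002 -0.058]
 [ 0.003 -0.188 -0.982  1.244]
 [ 0.     0.     0.     1.   ]]
{'clock': 0.1, 'joint_pos': array([ 9.75384181e-01,  3.13967549e-01,  4.51118641e-02,  1.30358104e+00,
       -1.73023951e-05,  1.43120055e+00]), 'qvel': array([-0.00057531, -0.00089524,  0.00207419,  0.00186792,  0.00059736,
        0.00032289]), 'tau': array([ 2.20329872e-03, -4.81726348e+01,  2.99244136e+01,  1.26996651e-02,
       -1.23633549e-04, -5.23778056e-06]), 'tcp_pos': array([0.25289082, 0.51594509, 0.24748185]), 'orientation': array([-2.86612620e-04,  2.25940213e-01,  9.74140825e-01, -7.68537972e-04]), 'wrist_force': array([-0.61644293,  0.05593178, -0.18790815]), 'ft_torque': array([-0.06122161, -0.01455487, -0.03349326]), 'finger_gap': 0.08559952787981143}
```

View pics/scene1.png

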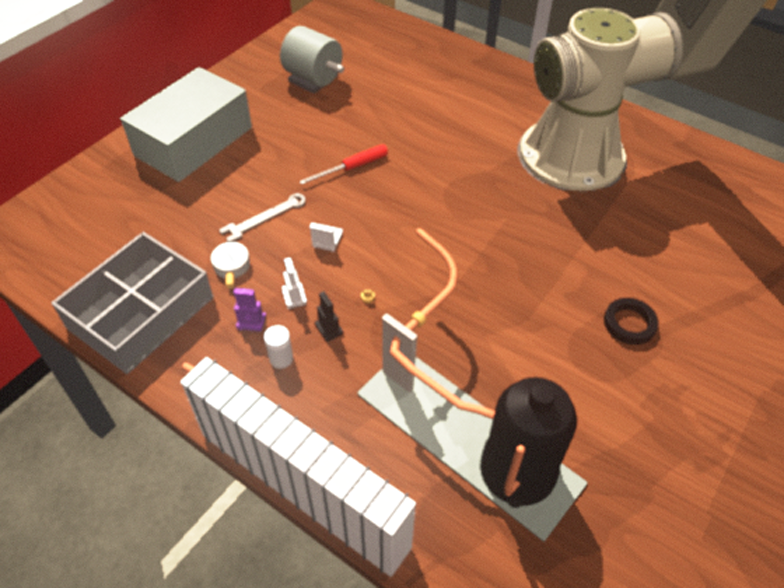

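View pics/top1.png

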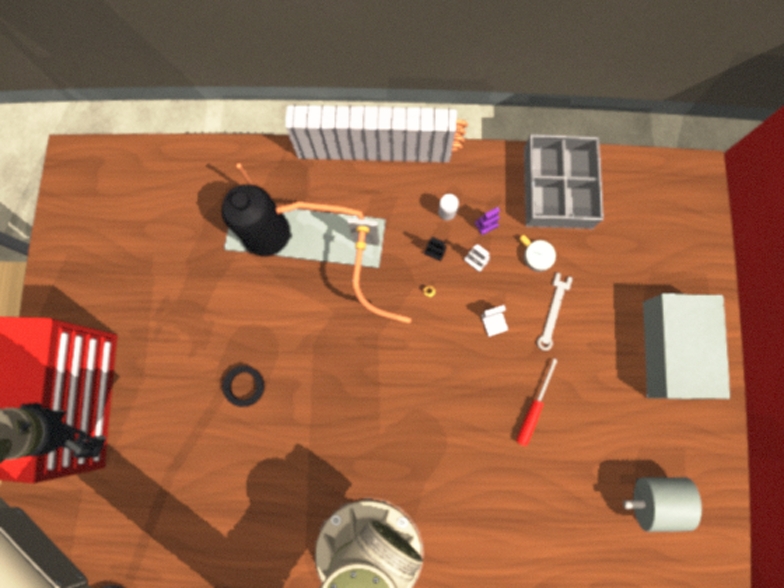

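The scene view (784 px wide) shows the support at (292,285), between the purple look-alike at (249,310) and the black one at (327,317). The angle foot is at (325,237). The tube tip is at (420,232) and the stop at (418,317). In the top view the support is at (477,257), the tip at (408,320), the stop at (361,236) and the plate at (362,218).

```bash
cat > m.py <<'E'
from h import *
D={n:np.load(f'{n}.npz') for n in('scene','top')}
s=560/784
# support: cloud near
for n,c in(('scene',(292,285)),('top',(477,257))):
    P=cloud(n,D[n]['d']); im=D[n]['im'].astype(int)
    v,u=np.mgrid[:420,:560]
    m=(abs(u-c[0]*s)<16)&(abs(v-c[1]*s)<22)&(P[...,2]>0.075)&(P[...,2]<.1)&(im.min(-1)>100)
    q=P[m]; 
    m2=(abs(u-c[0]*s)<16)&(abs(v-c[1]*s)<22)&(P[...,2]>0.004)&(P[...,2]<.1)&(im.min(-1)>100)&(im.max(-1)-im.min(-1)<60)
    print(n,'tabtop',len(q),q.mean(0).round(4),'z',np.percentile(q[:,2],[5,50,95]).round(4)); 
    for mm in(m,m2):
        k=mm&(P[...,2]>.083) if mm is m else mm
        if k.sum()>5:
            r=cv2.minAreaRect((P[k][:,:2]*1000).astype(np.float32)); print(k.sum(),np.round(r[0],1),np.round(r[1],1),round(r[2],1))
# tube top
n='top'; im=D[n]['im']; P=cloud(n,D[n]['d']); hsv=cv2.cvtColor(im,cv2.COLOR_BGR2HSV)
for n in('top','scene'):
    im=D[n]['im']; P=cloud(n,D[n]['d'])
    b,g,r=[im[...,i].astype(int) for i in range(3)]
    m=(P[...,2]>.118)&(P[...,2]<.15)&(P[...,0]<.72)&(P[...,0]>.35)&(abs(P[...,1]+.03)<.13)
    L,lab,st,ce=cv2.connectedComponentsWithStats(m.astype(np.uint8)); i=1+st[1:,4].argmax(); print(n,st[1:])
    m=lab==i
    vv,uu=np.where(m); W=plane(n,np.c_[uu,vv],.130)[:,:2]*1000
    print(len(W),W.min(0),W.max(0),'z',np.percentile(P[m][:,2],[5,50,95]))
    np.save(f'{n}_tube.npy',W)
    t=W[W[:,0].argsort()]
    for x in range(400,680,10):
        k=abs(W[:,0]-x)<4
        if k.sum()>2: print(x,k.sum(),W[k][:,1].mean().round(1),np.ptp(W[k][:,1]).round(1),end=' | ')
    print()
E
python3 m.py
python3 - <<'E'
from h import *
for n,c in(('scene',(370,290)),('top',(430,265))):
    im=np.load(f'{n}.npz')['im']; s=560/784; u,v=int(c[0]*s),int(c[1]*s)
    cv2.imwrite(f'pics/{n}c.png',cv2.resize(im[v-55:v+55,u-75:u+75],None,fx=5,fy=5,interpolation=cv2.INTER_CUBIC)); print(u-75,v-55)
a=[cv2.imread(f'pics/{n}c.png') for n in('scene','top')]
cv2.imwrite('pics/c.png',cv2.resize(np.vstack(a),(545,800))[:,:] if 0 else cv2.resize(np.hstack(a),(800,294)))
E
```

```text
scene tabtop 61 [ 0.6487 -0.222   0.0856] z [0.0766 0.0863 0.0897]
50 [ 647.1 -223.6] [34.2 10.1] 52.4
336 [ 648.  -222.7] [48.7 33.9] 52.1
top tabtop 48 [ 0.6459 -0.2249  0.0854] z [0.0789 0.0858 0.09  ]
37 [ 646.9 -225.2] [31.5 10.7] 55.7
194 [ 645.8 -224.6] [43.2 34. ] 54.2
top [[234 147  26  10 101]
 [249 160  44  71 470]]
470 [481.42762848 -74.61860905] [683.76401813  55.25953777] z [0.12784233 0.13479858 0.14267055]
480 3 -69.1 5.6 | 490 42 -53.6 47.9 | 500 39 -21.6 50.8 | 510 22 5.3 28.4 | 520 18 16.0 20.0 | 530 15 26.5 14.4 | 540 10 31.7 11.6 | 550 13 35.8 11.6 | 560 9 36.3 8.8 | 570 12 37.2 8.8 | 580 13 37.1 11.4 | 590 10 35.8 8.8 | 600 12 35.6 8.9 | 610 8 33.2 8.7 | 620 12 33.6 8.9 | 630 18 31.2 20.2 | 640 16 31.6 20.3 | 650 13 29.7 11.6 | 660 12 29.5 8.9 | 670 24 23.1 40.6 | 
scene [[289 164  37  73 539]
 [273 230  32  40 386]]
539 [479.73368798 -75.99097143] [661.21481135  44.67408255] z [0.12873893 0.13420732 0.13836938]
480 12 -66.3 22.5 | 490 52 -48.8 55.2 | 500 52 -22.5 59.7 | 510 29 3.4 33.5 | 520 19 18.4 19.0 | 530 16 27.1 13.6 | 540 17 33.3 13.5 | 550 17 36.5 13.4 | 560 16 38.3 12.0 | 570 15 38.6 11.7 | 580 16 38.3 12.1 | 590 18 35.8 11.8 | 600 17 35.7 12.0 | 610 18 34.7 12.0 | 620 18 33.9 11.9 | 630 30 30.9 21.3 | 640 34 32.2 23.0 | 650 22 31.8 16.7 | 660 12 30.5 11.5 | 
189 152
232 134
```

View pics/scenec.png

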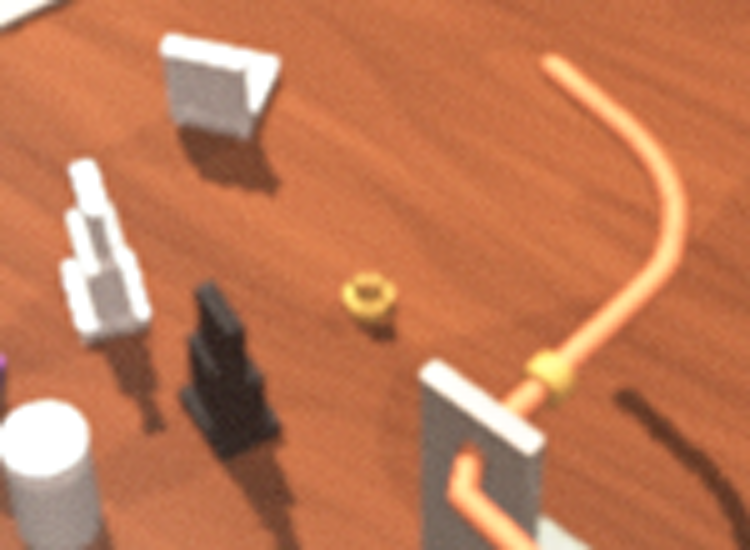

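View pics/topc.png

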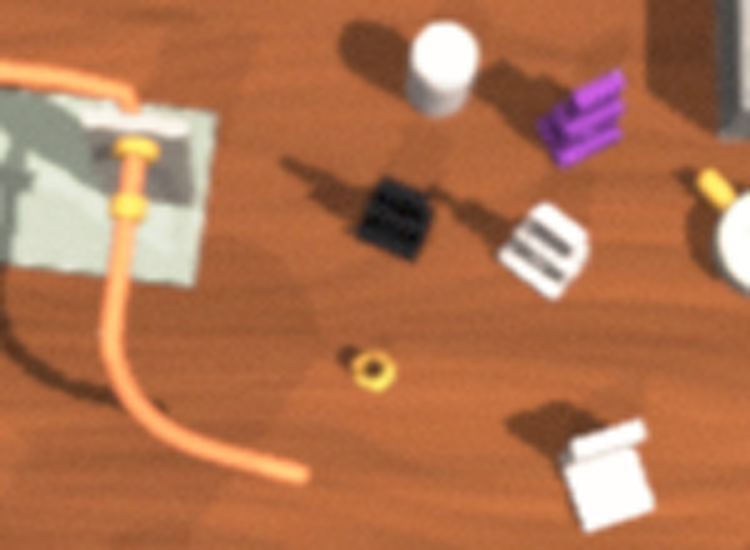

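The crops confirm the support's tab runs about 53° from world x towards y, measured as 34 x 10 mm at 86 mm height, so both agree with the given sizes. Next I'll work out the tube centreline and the first move.

```bash
cat > tube.py <<'E'
from h import *
def trace(n):
    W=np.load(f'{n}_tube.npy'); e=W[W[:,1]<W[:,1].min()+25]
    p=e[e[:,1].argmin()]; a=np.radians(75); p=e.mean(0); 
    out=[]
    # go back to the end first
    for sgn,N in((-1,0),(1,50)):
        pass
    for i in range(50):
        for _ in range(3):
            t=np.array([np.cos(a),np.sin(a)]); nn=np.array([-t[1],t[0]])
            d=W-p; s=d@t; l=d@nn; k=(abs(s)<15)&(abs(l)<9)
            c=np.polyfit(s[k],l[k],2 if i>2 else 1)[::-1]; p=p+nn*c[0]; a+=np.arctan(c[1])
        if i==0: end=(s[abs(l)<9]).min(); p0=p+t*end; 
        out.append([*p,np.degrees(a)]); p=p+4*np.array([np.cos(a),np.sin(a)])
        if p[0]>632: break
    return p0,np.array(out)
if __name__=='__main__':
    for n in('top','scene'):
        p0,o=trace(n); print(n,'metal end',p0.round(1)); print(o.round(1).tolist())
        W=np.load(f'{n}_tube.npy'); k=(W[:,0]>570)&(W[:,0]<622)&(W[:,1]>20)&(W[:,1]<45); c=np.polyfit(W[k,0],W[k,1],1); print('seat',c,np.degrees(np.arctan(c[0])),np.polyval(c,600))
        # brass stop: wide part
        q=W[(W[:,0]>610)&(W[:,0]<665)]; l=q[:,1]-np.polyval(c,q[:,0]); b=q[abs(l)>7.5]; print('collar pts',b[b[:,0].argsort()].round(1).tolist())
    print(env.finger_overhang)
E
python3 tube.py
```

```text
top metal end [485.4 -74.8]
[[488.3, -63.0, 76.2], [489.4, -59.2, 73.8], [490.3, -55.3, 75.6], [491.2, -51.4, 76.7], [492.4, -47.5, 74.5], [493.1, -43.6, 78.3], [494.0, -39.7, 77.1], [494.9, -35.8, 75.9], [495.9, -31.9, 77.3], [496.7, -28.0, 73.8], [498.0, -24.2, 75.6], [498.8, -20.3, 74.2], [500.0, -16.5, 70.7], [501.2, -12.6, 70.3], [502.8, -9.0, 66.7], [504.3, -5.3, 64.6], [505.8, -1.5, 62.0], [507.8, 1.9, 59.0], [510.1, 5.2, 58.2], [512.3, 8.6, 56.1], [514.5, 11.9, 54.8], [517.0, 15.0, 49.7], [519.6, 18.1, 47.1], [522.4, 20.9, 43.3], [525.5, 23.5, 39.1], [528.8, 25.8, 34.0], [532.1, 27.9, 30.3], [535.6, 30.0, 27.4], [539.2, 31.7, 25.5], [542.8, 33.4, 21.9], [546.6, 34.8, 15.4], [550.5, 35.7, 13.2], [554.4, 36.5, 10.0], [558.3, 37.1, 5.0], [562.4, 36.9, 2.6], [566.4, 37.1, 2.6], [570.4, 37.3, -0.0], [574.4, 37.5, -2.7], [578.4, 37.2, -6.0], [582.3, 36.6, -3.8], [586.3, 35.9, -6.9], [590.2, 35.3, -3.4], [594.2, 35.6, -3.2], [598.2, 35.4, -6.6], [602.2, 34.9, -5.3], [606.2, 34.5, -4.9], [610.1, 33.6, -6.5], [614.1, 33.4, -6.1], [618.1, 33.3, -4.3], [622.2, 33.2, -7.1]]
seat [-0.0929
[... 1171 characters left out ...]
3.8, 35.8, -5.2], [597.8, 35.5, -4.4], [601.8, 35.3, -4.7], [605.8, 35.1, -4.4], [609.8, 34.7, -3.5], [613.8, 34.6, -5.8], [617.8, 34.1, -7.1], [621.7, 33.5, -5.1]]
seat [-0.10045922 95.91403552] -5.736642822498187 35.63850339582937
collar pts [[625.7, 24.6], [626.9, 22.8], [628.2, 21.1], [629.1, 24.4], [630.3, 40.7], [630.4, 22.6], [631.7, 20.9], [632.5, 42.2], [632.6, 24.1], [633.7, 40.5], [633.8, 22.4], [634.6, 43.7], [635.1, 20.7], [635.9, 42.0], [636.0, 23.9], [637.2, 40.3], [637.3, 22.2], [638.1, 43.5], [638.6, 20.5], [639.3, 41.7], [639.5, 23.7], [640.6, 40.0], [640.7, 22.0], [641.5, 43.2], [642.7, 41.5], [642.9, 23.5], [644.0, 39.8], [644.9, 43.0], [646.1, 41.3], [647.4, 39.6]]
0.017
```

>>> {"method": "arm_command", "body": {
  "moves": [
    [0.4,0,0,0,0],
    [0.4,0,0,0,-0.15],
    [0.4,0,0,0,-0.3]
  ],
  "squeeze": 60
}}

```text
clock: 0.4
tcp_pos: [0.253, 0.5162, 0.248]
orientation: [-0.0, 0.075, 0.997, -0.0]
wrist_force: [0.2, -0.1, -0.2]
finger_gap: 0.0513
```

```bash
cat > go.py <<'E'
import sys
from h import *
def go(x,y,z,yaw):  # mm, tool-y yaw deg
    s=env.get_state(); q=s['orientation']; r=R.from_quat([q[1],q[2],q[3],q[0]]); M=r.as_matrix()
    d=M.T@(np.array([x,y,z])-s['tcp_pos']*1000); y0=np.degrees(np.arctan2(M[1,1],M[0,1])); dy=(yaw-y0+180)%360-180
    print('shift',d.round(1),'turn',round(-np.radians(dy),3),'yaw now',round(y0,1),'tilt',M[:,2].round(3),'F',s['wrist_force'].round(1))
if __name__=='__main__': go(*map(float,sys.argv[1:5]))
E
python3 go.py 646.5 -224.5 248 143.5
```

```text
shift [-4.995e+02 -6.737e+02  2.000e-01] turn -1.083 yaw now 81.4 tilt [-0. -0. -1.] F [ 0.2 -0.1 -0.2]
```

>>> {"method": "arm_command", "body": {
  "moves": [
    [0.4,-499.5,-673.7,0,-1.083],
    [0.4,-499.5,-673.7,0,-1.083],
    [0.4,-499.5,-673.7,0,-1.083],
    [0.4,-499.5,-673.7,0,-1.083],
    [0.4,-499.5,-673.7,0,-1.083],
    [0.4,-499.5,-673.7,0,-1.083],
    [0.4,-499.5,-673.7,0,-1.083],
    [0.4,-499.5,-673.7,0,-1.083],
    [0.4,-499.5,-673.7,0,-1.083],
    [0.4,-499.5,-673.7,0,-1.083],
    [0.4,-499.5,-673.7,0,-1.083],
    [0.4,-499.5,-673.7,0,-1.083]
  ]
}}

```text
clock: 1.6
tcp_pos: [0.5118, 0.0233, 0.2484]
orientation: [0.0, -0.447, 0.894, 0.0]
wrist_force: [1.6, 0.4, 0.6]
finger_gap: 0.0509
```

```bash
python3 go.py 646.5 -224.5 248 143.5
```

```text
shift [ 117.4 -256.4    0.4] turn -0.007 yaw now 143.1 tilt [ 0.  0. -1.] F [1.6 0.4 0.6]
```

>>> {"method": "arm_command", "body": {
  "moves": [
    [0.4,117.4,-256.4,0,0],
    [0.4,117.4,-256.4,0,0],
    [0.4,117.4,-256.4,0,0],
    [0.4,117.4,-256.4,0,0],
    [0.4,117.4,-256.4,0,0],
    [0.4,117.4,-256.4,0,0],
    [0.4,117.4,-256.4,0,0],
    [0.4,117.4,-256.4,0,0],
    [0.4,117.4,-256.4,0,0]
  ]
}}

```text
clock: 2.5
tcp_pos: [0.6455, -0.2215, 0.2482]
orientation: [-0.0, -0.447, 0.894, 0.001]
wrist_force: [-0.7, 0.7, -0.3]
finger_gap: 0.0511
```

```bash
python3 go.py 646.5 -224.5 74 143.5
```

```text
shift [  1.8  -2.8 174.2] turn -0.006 yaw now 143.2 tilt [-0.001  0.001 -1.   ] F [-0.7  0.7 -0.3]
```

>>> {"method": "arm_command", "body": {
  "moves": [
    [0.4,1.8,-2.8,40,0],
    [0.4,1.8,-2.8,80,0],
    [0.4,1.8,-2.8,120,0],
    [0.4,1.8,-2.8,140,0],
    [0.4,1.8,-2.8,155,0],
    [0.4,1.8,-2.8,165,0],
    [0.4,1.8,-2.8,174,0],
    [0.4,1.8,-2.8,174,0],
    [0.4,1.8,-2.8,174,0]
  ]
}}

```text
clock: 3.4
tcp_pos: [0.6475, -0.2254, 0.0752]
orientation: [0.0, -0.447, 0.894, -0.0]
wrist_force: [0.5, -0.7, -0.4]
finger_gap: 0.0513
```

```bash
python3 go.py 646.5 -224.5 74 143.5
```

```text
shift [-0.1  1.3  1.2] turn -0.006 yaw now 143.2 tilt [ 0.001 -0.    -1.   ] F [ 0.5 -0.7 -0.4]
```

>>> {"method": "arm_command", "body": {
  "moves": [
    [0.9,0,1,1,0],
    [1,0,1,1,0],
    [1,0,1,1,0],
    [1,0,1,1,0],
    [1,0,1,1,0],
    [1,0,1,1,0],
    [1,0,1,1,0],
    [1,0,1,1,0]
  ],
  "squeeze": 50
}}

```text
clock: 4.2
tcp_pos: [0.6465, -0.2251, 0.0738]
orientation: [0.0, -0.447, 0.894, -0.0]
wrist_force: [-2.0, 1.0, 4.5]
finger_gap: 0.0092
```

```bash
python3 go.py 646.5 -224.5 174 143.5
```

```text
shift [  -0.5    0.3 -100.2] turn -0.007 yaw now 143.1 tilt [ 0. -0. -1.] F [-2.   1.   4.5]
```

>>> {"method": "arm_command", "body": {
  "moves": [
    [1,0,0,-20,0],
    [1,0,0,-60,0],
    [1,0,0,-100,0],
    [1,0,0,-100,0],
    [1,0,0,-100,0],
    [1,0,0,-100,0]
  ]
}}

```text
clock: 4.8
tcp_pos: [0.6453, -0.2245, 0.1711]
orientation: [-0.001, -0.447, 0.894, 0.001]
wrist_force: [0.3, -1.0, -2.4]
finger_gap: 0.0097
```

```bash
python3 go.py 474.5 -114 173.8 75.5
```

```text
shift [ 14.1 203.   -2. ] turn 1.18 yaw now 143.1 tilt [-0.003  0.002 -1.   ] F [ 0.3 -1.  -2.4]
```

>>> {"method": "arm_command", "body": {
  "moves": [
    [1,14,203,-2,1.18],
    [1,14,203,-2,1.18],
    [1,14,203,-2,1.18],
    [1,14,203,-2,1.18],
    [1,14,203,-2,1.18],
    [1,14,203,-2,1.18],
    [1,14,203,-2,1.18],
    [1,14,203,-2,1.18],
    [1,14,203,-2,1.18],
    [1,14,203,-2,1.18],
    [1,14,203,-2,1.18]
  ]
}}

```text
clock: 5.9
tcp_pos: [0.4751, -0.1142, 0.1745]
orientation: [-0.001, 0.125, 0.992, 0.0]
wrist_force: [-0.2, 0.3, -1.6]
finger_gap: 0.0092
```

```bash
cat > look.py <<'E'
import sys
from h import *
from go import go
k=sys.argv[1]
for n in('scene','top'):
    im,d=grab(n); P=cloud(n,d)*1000
    s=env.get_state(); t=s['tcp_pos']*1000
    print(n,'tcp',t.round(1),s['wrist_force'].round(1))
    c=env.get_calibration(n); T=np.linalg.inv(c['pose']); 
    def px(p):
        q=T[:3,:3]@(p/1000)+T[:3,3]; x=q[:2]/q[2]; x=x*(1+c['k1']*(x@x)); return x*[c['fx'],c['fy']]+[c['cx'],c['cy']]
    u,v=px(t-[0,0,40]).astype(int); 
    cr=im[max(v-42,0):v+42,max(u-57,0):u+57]; cv2.imwrite(f'pics/{n}_{k}.png',cv2.resize(cr,None,fx=7,fy=7,interpolation=cv2.INTER_CUBIC)); print('crop at',u-57,v-42)
go(*map(float,sys.argv[2:6]))
E
python3 look.py a 474.5 -114 173.8 75.5
```

```text
scene tcp [ 475.3 -114.3  174.8] [ 0.6 -0.2 -2.2]
crop at 228 111
top tcp [ 475.4 -114.3  175. ] [-0.7  0.2 -1.9]
crop at 249 190
shift [0.9 0.1 1.2] turn 0.002 yaw now 75.6 tilt [-0.001  0.    -1.   ] F [-0.7  0.2 -1.9]
```

View pics/scene_a.png

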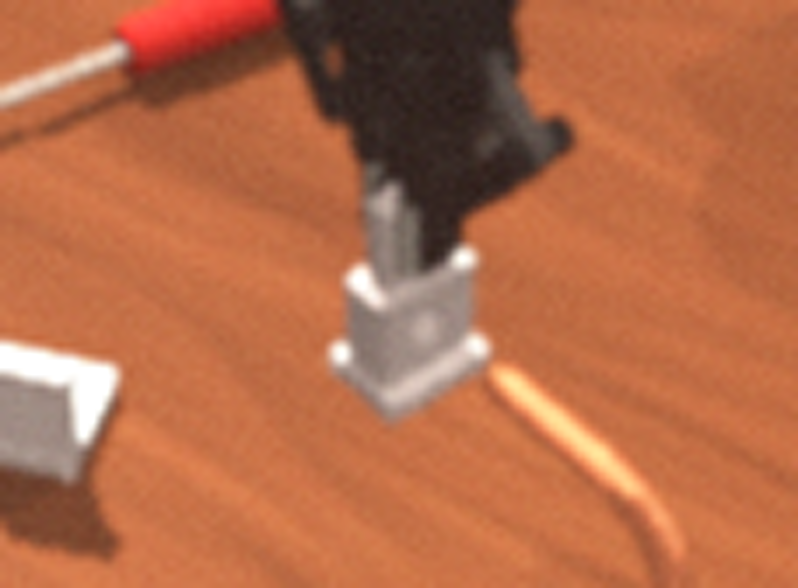

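View pics/top_a.png

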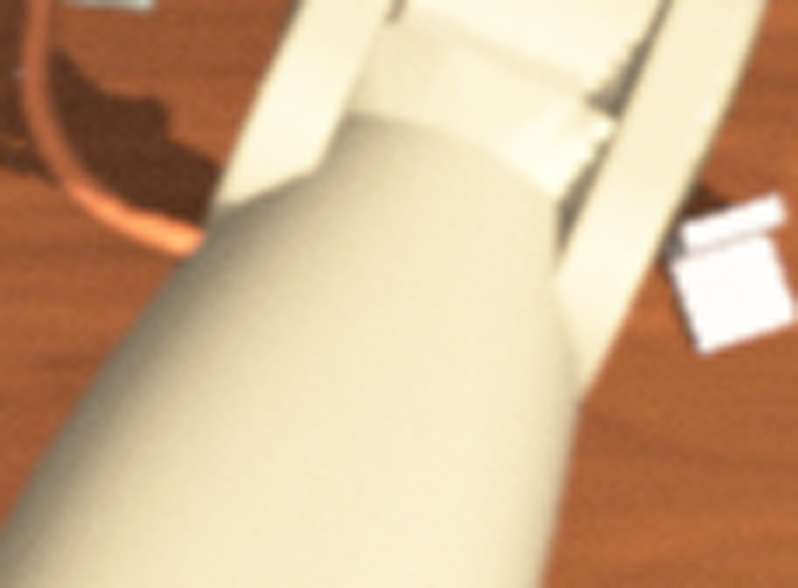

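The scene crop shows the support held upright with its hole face towards the tube (the bore shows faintly at crop pixel (427,325)). The tube end is at (500,375), just beyond the foot. In the top crop the arm hides the support.

```bash
cat > edge.py <<'E'
from h import *
D=np.load('scene.npz'); im=D['im'].astype(int); s=env.get_state(); q=s['orientation']; M=R.from_quat([q[1],q[2],q[3],q[0]]).as_matrix(); t=s['tcp_pos']*1000
v,u=np.mgrid[150:175,270:302]; uv=np.c_[u.ravel(),v.ravel()]
o,r=ray('scene',uv); o=o*1000
def onplane(off): # tool y = off
    n=M[:,1]; k=((t-o)@n+off)/(r@n); return ((o+r*k[:,None])-t)@M
g=cv2.cvtColor(D['im'],cv2.COLOR_BGR2GRAY)[150:175,270:302]
sat=(im.max(-1)-im.min(-1))[150:175,270:302]
f=onplane(10)
np.set_printoptions(linewidth=250)
X=f[:,0].reshape(g.shape); Z=f[:,2].reshape(g.shape)
# rows at given tool z: saturation profile vs tool x
for z in (34,38,42,46,50,54):
    k=abs(Z-z)<2; o_=X[k].argsort(); x=X[k][o_]; S=sat[k][o_]; G=g[k][o_]
    b=np.arange(-32,33,4); print(z,[(int(c),int(S[abs(x-c)<2].mean()),int(G[abs(x-c)<2].mean())) for c in b if (abs(x-c)<2).any()])
P=cloud('scene',D['d'])*1000; p=((P-t)@M)
m=(abs(p[...,0])<30)&(abs(p[...,2]-47)<30)&(abs(p[...,1])<20)&((im.max(-1)-im.min(-1))<60)
a=p[m]
for lo,hi in((25,32),(36,52),(54,62),(64,73)):
    k=(a[:,2]>lo)&(a[:,2]<hi); b=a[k]; print(lo,k.sum(),'x',np.percentile(b[:,0],[2,98]).round(1),'y',np.percentile(b[:,1],[50,90,98]).round(1))
print('bottom z',np.percentile(a[:,2],[90,98]))
E
python3 edge.py
```

```text
34 [(-32, 27, 155), (-28, 25, 121), (-24, 26, 124), (-20, 28, 128), (-16, 27, 139), (-12, 26, 142), (-8, 25, 146), (-4, 27, 145), (0, 29, 138), (4, 30, 141), (8, 32, 140), (12, 27, 139), (16, 34, 142), (20, 65, 133), (24, 104, 126)]
38 [(-32, 26, 155), (-28, 27, 123), (-24, 25, 125), (-20, 28, 130), (-16, 29, 139), (-12, 29, 145), (-8, 29, 150), (-4, 28, 162), (0, 25, 153), (4, 27, 140), (8, 26, 142), (12, 28, 141), (16, 35, 142), (20, 70, 138), (24, 105, 129), (28, 118, 124)]
42 [(-32, 27, 154), (-28, 26, 125), (-24, 27, 124), (-20, 27, 131), (-16, 28, 140), (-12, 28, 145), (-8, 28, 154), (-4, 30, 168), (0, 30, 172), (4, 25, 154), (8, 25, 137), (12, 28, 145), (16, 36, 146), (20, 69, 138), (24, 108, 134), (28, 121, 126), (32, 121, 122)]
46 [(-32, 28, 148), (-28, 28, 134), (-24, 29, 123), (-20, 27, 130), (-16, 27, 142), (-12, 28, 145), (-8, 30, 148), (-4, 31, 162), (0, 31, 179), (4, 34, 160), (8, 30, 149), (12, 27, 144), (16, 33, 145), (20, 64, 135), (24, 106, 133), (28, 120, 127), (32, 116, 125)]
50 [(-32, 38, 135), (-28, 28, 142), (-24, 26, 126), (-20, 26, 127), (-16, 29, 139), (-12, 27, 145), (-8, 27, 148), (-4, 30, 152), (0, 28, 171), (4, 30, 160), (8, 28, 149), (12, 27, 139), (16, 32, 143), (20, 64, 137), (24, 104, 130), (28, 120, 125), (32, 122, 128)]
54 [(-32, 73, 131), (-28, 35, 138), (-24, 27, 139), (-20, 29, 128), (-16, 27, 141), (-12, 28, 145), (-8, 27, 143), (-4, 28, 147), (0, 29, 156), (4, 31, 158), (8, 29, 145), (12, 27, 145), (16, 30, 144), (20, 73, 132), (24, 103, 127), (28, 119, 123), (32, 124, 126)]
25 45 x [-21.9  15.7] y [ 8.6 11.2 12.1]
36 71 x [-22.3  18. ] y [ 9.1 10.9 12. ]
54 45 x [-21.6  17.3] y [ 9.7 11.1 16.3]
64 68 x [-23.4  18.4] y [14.1 17.6 18.4]
bottom z [66.68513047 69.4396694 ]
```

```bash
cat > path.py <<'E'
import sys
from h import *
from tube import trace
from scipy.interpolate import UnivariateSpline as US
end=np.array([484.6,-75.3])
def build():
    pts=np.vstack([trace(n)[1][:,:2] for n in('top','scene')]); 
    # order by s from one trace
    a=trace('top')[1][:,:2]; b=trace('scene')[1][:,:2]; N=min(len(a),len(b))
    def par(p): return np.r_[0,np.cumsum(np.hypot(*np.diff(p,axis=0).T))]+np.linalg.norm(p[0]-end)
    s=np.r_[par(a),par(b)]; p=np.vstack([a,b]); o=s.argsort(); s=s[o]+np.arange(len(s))*1e-6
    return [US(s,p[o,i],s=len(s)*0.45**2) for i in(0,1)],s
F,S=build()
def at(s):
    lo,hi=14,S[-1]-6   # straight extrapolation
    c=np.clip(s,lo,hi) if s<lo or s>hi else s
    t=np.array([f.derivative()(c) for f in F])
    if s<40: t=np.array([np.cos(np.radians(75.6)),np.sin(np.radians(75.6))])
    if s>166: t=np.array([np.cos(np.radians(-5.5)),np.sin(np.radians(-5.5))])
    t/=np.linalg.norm(t); return np.array([f(c) for f in F])+t*(s-c),np.degrees(np.arctan2(t[1],t[0]))
def cmd(s,off=1.0,z=173.8,dyaw=0):
    p,a=at(s); a0=np.radians(a+90); tx=np.array([np.cos(a0),np.sin(a0)])  # tool x dir
    p=p+off*tx; return p[0],p[1],z,a+dyaw
if __name__=='__main__':
    from go import go
    for s in sys.argv[1].split(','):
        c=cmd(float(s),*map(float,sys.argv[2:])); print('s',s,np.round(c,1),end=' '); go(*c)
    st=env.get_state(); t=st['tcp_pos'][:2]*1000
    ss=np.arange(-60,210,.5); d=[np.linalg.norm(np.array(cmd(x,*map(float,sys.argv[2:]))[:2])-t) for x in ss]; print('at s',ss[np.argmin(d)],'err',round(min(d),2))
    c=np.array([at(x)[1] for x in range(10,200,10)]).round(1); print(c) if len(sys.argv)==2 else 0
E
python3 path.py -- 2>/dev/null; python3 path.py -40,-12,-5,5,15
```

```text
s -40 [ 474.6 -113.4  173.8   75.6] shift [0.9 0.7 1.2] turn -0.0 yaw now 75.6 tilt [-0.001  0.    -1.   ] F [-0.7  0.2 -1.9]
s -12 [481.6 -86.3 173.8  75.6] shift [ 0.9 28.7  1.2] turn -0.0 yaw now 75.6 tilt [-0.001  0.    -1.   ] F [-0.7  0.2 -1.9]
s -5 [483.4 -79.5 173.8  75.6] shift [ 0.9 35.7  1.2] turn -0.0 yaw now 75.6 tilt [-0.001  0.    -1.   ] F [-0.7  0.2 -1.9]
s 5 [485.8 -69.8 173.8  75.6] shift [ 0.9 45.7  1.2] turn -0.0 yaw now 75.6 tilt [-0.001  0.    -1.   ] F [-0.7  0.2 -1.9]
s 15 [488.2 -60.2 173.8  75.6] shift [ 1.  55.6  1.2] turn -0.0 yaw now 75.6 tilt [-0.001  0.    -1.   ] F [-0.7  0.2 -1.9]
at s -40.5 err 0.95
[75.6 75.6 75.6 76.6 74.2 71.  66.9 61.7 55.3 47.6 38.4 28.7 20.1 12.4
  5.2 -1.8 -5.5 -5.5 -5.5]
```

>>> {"method": "arm_command", "body": {
  "moves": [
    [1,0.9,10,1.2,0],
    [1,0.9,20,1.2,0],
    [1,0.9,26,1.2,0],
    [1,0.9,26,1.2,0],
    [1,0.9,26,1.2,0],
    [1,0.9,26,1.2,0]
  ]
}}

```text
clock: 6.6
tcp_pos: [0.4812, -0.089, 0.1742]
orientation: [0.0, 0.126, 0.992, -0.0]
wrist_force: [0.2, -1.0, -1.7]
finger_gap: 0.0092
```

```bash
python3 path.py -10,-5,0,5 1
```

```text
s -10 [482.1 -84.4 173.8  75.6] shift [0.3 4.7 0.4] turn -0.001 yaw now 75.5 tilt [ 0. -0. -1.] F [ 0.2 -1.  -1.7]
s -5 [483.4 -79.5 173.8  75.6] shift [0.3 9.7 0.4] turn -0.001 yaw now 75.5 tilt [ 0. -0. -1.] F [ 0.2 -1.  -1.7]
s 0 [484.6 -74.7 173.8  75.6] shift [ 0.3 14.7  0.4] turn -0.001 yaw now 75.5 tilt [ 0. -0. -1.] F [ 0.2 -1.  -1.7]
s 5 [485.8 -69.8 173.8  75.6] shift [ 0.3 19.7  0.4] turn -0.001 yaw now 75.5 tilt [ 0. -0. -1.] F [ 0.2 -1.  -1.7]
at s -14.5 err 0.36
```

>>> {"method": "arm_command", "body": {
  "moves": [
    [1,0.3,3,0.4,0],
    [1,0.3,5,0.4,0],
    [1,0.3,7,0.4,0],
    [1,0.3,8,0.4,0],
    [1,0.3,9,0.4,0],
    [1,0.3,9,0.4,0]
  ]
}}

```text
clock: 7.2
tcp_pos: [0.4831, -0.0801, 0.1738]
orientation: [0.0, 0.126, 0.992, 0.0]
wrist_force: [1.1, 0.3, -2.1]
finger_gap: 0.0093
```

```bash
python3 path.py 0,5,15 1
```

```text
s 0 [484.6 -74.7 173.8  75.6] shift [-0.   5.6 -0. ] turn -0.001 yaw now 75.5 tilt [ 0.  0. -1.] F [ 1.1  0.3 -2.1]
s 5 [485.8 -69.8 173.8  75.6] shift [-0.  10.6 -0. ] turn -0.001 yaw now 75.5 tilt [ 0.  0. -1.] F [ 1.1  0.3 -2.1]
s 15 [488.2 -60.2 173.8  75.6] shift [ 0.  20.5 -0. ] turn -0.001 yaw now 75.5 tilt [ 0.  0. -1.] F [ 1.1  0.3 -2.1]
at s -5.5 err 0.13
```

No contact force yet, so I'll keep going.

>>> {"method": "arm_command", "body": {
  "moves": [
    [1,0,2,0,0],
    [1,0,4,0,0],
    [1,0,5,0,0],
    [1,0,6,0,0],
    [1,0,7,0,0],
    [1,0,8,0,0],
    [1,0,8,0,0]
  ]
}}

```text
clock: 7.9
tcp_pos: [0.4852, -0.0723, 0.1738]
orientation: [0.0, 0.126, 0.992, 0.0]
wrist_force: [0.7, 0.9, -2.2]
finger_gap: 0.009
```

```bash
python3 path.py 5,15,25 1; python3 -c "
from h import *
s=env.get_state();print(s['ft_torque'].round(2))"
```

```text
s 5 [485.8 -69.8 173.8  75.6] shift [-0.   2.6 -0. ] turn -0.001 yaw now 75.5 tilt [ 0.  0. -1.] F [ 0.7  0.9 -2.2]
s 15 [488.2 -60.2 173.8  75.6] shift [ 0.  12.5 -0. ] turn -0.001 yaw now 75.5 tilt [ 0.  0. -1.] F [ 0.7  0.9 -2.2]
s 25 [490.  -51.1 173.8  75.6] shift [ 0.6 21.8 -0. ] turn -0.001 yaw now 75.5 tilt [ 0.  0. -1.] F [ 0.7  0.9 -2.2]
at s 2.5 err 0.1
[-0.03 -0.01 -0.01]
```

>>> {"method": "arm_command", "body": {
  "moves": [
    [1,0,2,0,0],
    [1,0,4,0,0],
    [1,0,6,0,0],
    [1,0,8,0,0],
    [1,0,10,0,0],
    [1,0,12,0,0],
    [1,0,12,0,0]
  ]
}}

```text
clock: 8.6
tcp_pos: [0.4882, -0.0606, 0.1738]
orientation: [0.0, 0.126, 0.992, 0.0]
wrist_force: [-0.6, 0.0, -1.9]
finger_gap: 0.0089
```

```bash
python3 path.py 25,35 1; python3 look.py b 490 -51 173.8 75.6
```

```text
s 25 [490.  -51.1 173.8  75.6] shift [ 0.6  9.6 -0. ] turn -0.001 yaw now 75.5 tilt [ 0.  0. -1.] F [-0.6  0.  -1.9]
s 35 [492.  -41.5 173.8  75.6] shift [ 1.1 19.4 -0. ] turn -0.001 yaw now 75.5 tilt [ 0.  0. -1.] F [-0.6  0.  -1.9]
at s 14.5 err 0.1
scene tcp [488.1 -60.7 173.7] [ 0.7  0.1 -2.8]
crop at 244 124
top tcp [488.1 -60.8 173.8] [-0.7 -0.1 -2.3]
crop at 230 185
shift [ 0.6  9.9 -0. ] turn -0.001 yaw now 75.5 tilt [ 0.  0. -1.] F [-0.7 -0.1 -2.3]
```

View pics/scene_b.png

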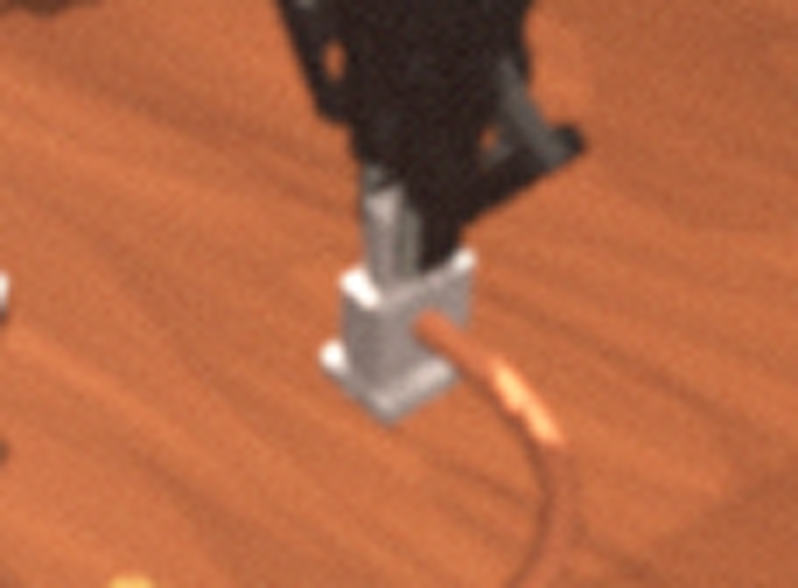

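The tube enters the bore squarely, so the support is threaded. I'll slide on, watching the lateral force.

>>> {"method": "arm_command", "body": {
  "moves": [
    [1,0,3,0,0],
    [1,0.1,6,0,0],
    [1,0.2,9,0,0],
    [1,0.3,12,0,0],
    [1,0.4,15,0,0],
    [1,0.5,17,0,0],
    [1,0.6,19.5,0,0],
    [1,0.6,19.5,0,0],
    [1,0.6,19.5,0,0]
  ]
}}

```text
clock: 9.6
tcp_pos: [0.4924, -0.0418, 0.1738]
orientation: [-0.0, 0.126, 0.992, 0.0]
wrist_force: [0.5, -1.0, -2.9]
finger_gap: 0.0091
```

```bash
sed -i "s/'F',s\['wrist_force'\].round(1))/'Ftool',(M.T@s['wrist_force']).round(1),'T',(M.T@s['ft_torque']).round(2))/" go.py; python3 path.py 40,45,50,55,60 1
```

```text
s 40 [493.1 -36.6 173.8  76.6] shift [ 0.6  5.1 -0. ] turn -0.018 yaw now 75.5 tilt [-0.  0. -1.] Ftool [-0.7 -0.8  2.9] T [-0.06  0.01  0.  ]
s 45 [494.3 -31.7 173.8  75.4] shift [ 0.7 10.2 -0. ] turn 0.001 yaw now 75.5 tilt [-0.  0. -1.] Ftool [-0.7 -0.8  2.9] T [-0.06  0.01  0.  ]
s 50 [495.7 -26.7 173.8  74.2] shift [ 0.6 15.3 -0. ] turn 0.024 yaw now 75.5 tilt [-0.  0. -1.] Ftool [-0.7 -0.8  2.9] T [-0.06  0.01  0.  ]
s 55 [497.2 -21.8 173.8  72.7] shift [ 0.4 20.5 -0. ] turn 0.05 yaw now 75.5 tilt [-0.  0. -1.] Ftool [-0.7 -0.8  2.9] T [-0.06  0.01  0.  ]
s 60 [498.8 -16.9 173.8  71. ] shift [ 0.1 25.7 -0. ] turn 0.079 yaw now 75.5 tilt [-0.  0. -1.] Ftool [-0.7 -0.8  2.9] T [-0.06  0.01  0.  ]
at s 35.0 err 0.49
```

>>> {"method": "arm_command", "body": {
  "moves": [
    [1,0.3,3,0,0],
    [1,0.4,6,0,0],
    [1,0.4,9,0,0],
    [1,0.4,12,0,0.01],
    [1,0.4,15,0,0.02],
    [1,0.2,18,0,0.035],
    [1,0.1,20.5,0,0.05],
    [1,0.1,20.5,0,0.05]
  ]
}}

```text
clock: 10.4
tcp_pos: [0.4975, -0.0216, 0.1737]
orientation: [0.0, 0.151, 0.989, 0.0]
wrist_force: [0.0, 0.3, -2.2]
finger_gap: 0.0094
```

```bash
python3 path.py 60,64,68,72,76,80 0.7
```

```text
s 60 [499.1 -17.  173.8  71. ] shift [-0.1  4.9 -0.1] turn 0.029 yaw now 72.6 tilt [ 0.  0. -1.] Ftool [0.1 0.3 2.2] T [-0.01 -0.03  0.04]
s 64 [500.5 -13.1 173.8  69.5] shift [-0.2  9.  -0.1] turn 0.056 yaw now 72.6 tilt [ 0.  0. -1.] Ftool [0.1 0.3 2.2] T [-0.01 -0.03  0.04]
s 68 [502.   -9.3 173.8  67.8] shift [-0.5 13.1 -0.1] turn 0.085 yaw now 72.6 tilt [ 0.  0. -1.] Ftool [0.1 0.3 2.2] T [-0.01 -0.03  0.04]
s 72 [503.6  -5.5 173.8  66. ] shift [-0.9 17.2 -0.1] turn 0.117 yaw now 72.6 tilt [ 0.  0. -1.] Ftool [0.1 0.3 2.2] T [-0.01 -0.03  0.04]
s 76 [505.3  -1.8 173.8  63.9] shift [-1.5 21.2 -0. ] turn 0.152 yaw now 72.6 tilt [ 0.  0. -1.] Ftool [0.1 0.3 2.2] T [-0.01 -0.03  0.04]
s 80 [507.1   1.8 173.8  61.7] shift [-2.2 25.2 -0. ] turn 0.19 yaw now 72.6 tilt [ 0.  0. -1.] Ftool [0.1 0.3 2.2] T [-0.01 -0.03  0.04]
at s 55.5 err 0.22
```

>>> {"method": "arm_command", "body": {
  "moves": [
    [1,0,2.5,0,0.015],
    [1,-0.1,4.9,0,0.029],
    [1,-0.1,7,0,0.043],
    [1,-0.2,9,0,0.056],
    [1,-0.3,11,0,0.07],
    [1,-0.5,13,0,0.085],
    [1,-0.7,15,0,0.1],
    [1,-0.9,17.2,0,0.117],
    [1,-0.9,17.2,0,0.117]
  ]
}}

```text
clock: 11.3
tcp_pos: [0.5036, -0.0056, 0.1738]
orientation: [0.0, 0.209, 0.978, 0.0]
wrist_force: [0.3, 0.2, -3.2]
finger_gap: 0.0089
```

```bash
python3 path.py 76,80,84,88,92 0.7
```

```text
s 76 [505.3  -1.8 173.8  63.9] shift [-0.   4.1 -0. ] turn 0.035 yaw now 65.9 tilt [ 0.  0. -1.] Ftool [-0.2  0.3  3.2] T [0.03 0.02 0.03]
s 80 [507.1   1.8 173.8  61.7] shift [-0.2  8.2 -0. ] turn 0.073 yaw now 65.9 tilt [ 0.  0. -1.] Ftool [-0.2  0.3  3.2] T [0.03 0.02 0.03]
s 84 [509.1   5.3 173.8  59.3] shift [-0.6 12.2 -0. ] turn 0.115 yaw now 65.9 tilt [ 0.  0. -1.] Ftool [-0.2  0.3  3.2] T [0.03 0.02 0.03]
s 88 [511.2   8.7 173.8  56.7] shift [-1.2 16.1 -0. ] turn 0.161 yaw now 65.9 tilt [ 0.  0. -1.] Ftool [-0.2  0.3  3.2] T [0.03 0.02 0.03]
s 92 [513.5  11.9 173.8  53.9] shift [-1.9 20.  -0. ] turn 0.21 yaw now 65.9 tilt [ 0.  0. -1.] Ftool [-0.2  0.3  3.2] T [0.03 0.02 0.03]
at s 72.0 err 0.06
```

>>> {"method": "arm_command", "body": {
  "moves": [
    [1,0,2,0,0.017],
    [1,0,4.1,0,0.035],
    [1,-0.1,6.2,0,0.054],
    [1,-0.2,8.2,0,0.073],
    [1,-0.4,10.2,0,0.094],
    [1,-0.6,12.2,0,0.115],
    [1,-0.9,14.2,0,0.138],
    [1,-1.2,16.1,0,0.161],
    [1,-1.2,16.1,0,0.161]
  ]
}}

```text
clock: 12.2
tcp_pos: [0.5113, 0.0086, 0.1738]
orientation: [0.0, 0.287, 0.958, 0.0]
wrist_force: [0.0, 0.2, -1.9]
finger_gap: 0.009
```

```bash
python3 path.py 90,92,94,96,98,100,102,104 0.7
```

```text
s 90 [512.3  10.3 173.8  55.3] shift [ 0.  2. -0.] turn 0.024 yaw now 56.7 tilt [ 0.  0. -1.] Ftool [0.1 0.2 1.9] T [ 0.01 -0.   -0.04]
s 92 [513.5  11.9 173.8  53.9] shift [-0.  4. -0.] turn 0.049 yaw now 56.7 tilt [ 0.  0. -1.] Ftool [0.1 0.2 1.9] T [ 0.01 -0.   -0.04]
s 94 [514.7  13.5 173.8  52.4] shift [-0.2  5.9 -0. ] turn 0.075 yaw now 56.7 tilt [ 0.  0. -1.] Ftool [0.1 0.2 1.9] T [ 0.01 -0.   -0.04]
s 96 [515.9  15.1 173.8  50.8] shift [-0.3  7.9 -0. ] turn 0.102 yaw now 56.7 tilt [ 0.  0. -1.] Ftool [0.1 0.2 1.9] T [ 0.01 -0.   -0.04]
s 98 [517.1  16.6 173.8  49.2] shift [-0.6  9.9 -0. ] turn 0.13 yaw now 56.7 tilt [ 0.  0. -1.] Ftool [0.1 0.2 1.9] T [ 0.01 -0.   -0.04]
s 100 [518.4  18.  173.8  47.6] shift [-0.8 11.8 -0. ] turn 0.159 yaw now 56.7 tilt [ 0.  0. -1.] Ftool [0.1 0.2 1.9] T [ 0.01 -0.   -0.04]
s 102 [519.8  19.5 173.8  45.8] shift [-1.2 13.7 -0. ] turn 0.189 yaw now 56.7 tilt [ 0.  0. -1.] Ftool [0.1 0.2 1.9] T [ 0.01 -0.   -0.04]
s 104 [521.2  20.8 173.8  44.1] shift [-1.6 15.6 -0. ] turn 0.22 yaw now 56.7 tilt [ 0.  0. -1.] Ftool [0.1 0.2 1.9] T [ 0.01 -0.   -0.04]
at s 88.0 err 0.06
```

Still no load. Next is the tighter part of the bend.

>>> {"method": "arm_command", "body": {
  "moves": [
    [1,0,2,0,0.024],
    [1,0,4,0,0.049],
    [1,-0.2,5.9,0,0.075],
    [1,-0.3,7.9,0,0.102],
    [1,-0.6,9.9,0,0.13],
    [1,-0.8,11.8,0,0.159],
    [1,-1.2,13.7,0,0.189],
    [1,-1.6,15.6,0,0.22],
    [1,-1.6,15.6,0,0.22]
  ]
}}

```text
clock: 13.1
tcp_pos: [0.5212, 0.0208, 0.1738]
orientation: [0.0, 0.39, 0.921, 0.0]
wrist_force: [0.3, 0.1, -1.2]
finger_gap: 0.009
```

```bash
python3 path.py 106,108,110,112,114,116,118,120 0.6
```

```text
s 106 [522.6  22.1 173.8  42.2] shift [-0.   1.9 -0. ] turn 0.032 yaw now 44.1 tilt [ 0.  0. -1.] Ftool [-0.1  0.3  1.2] T [ 0.01 -0.02  0.04]
s 108 [524.1  23.4 173.8  40.4] shift [-0.1  3.9 -0. ] turn 0.065 yaw now 44.1 tilt [ 0.  0. -1.] Ftool [-0.1  0.3  1.2] T [ 0.01 -0.02  0.04]
s 110 [525.6  24.6 173.8  38.4] shift [-0.3  5.8 -0. ] turn 0.099 yaw now 44.1 tilt [ 0.  0. -1.] Ftool [-0.1  0.3  1.2] T [ 0.01 -0.02  0.04]
s 112 [527.2  25.8 173.8  36.5] shift [-0.5  7.8 -0. ] turn 0.133 yaw now 44.1 tilt [ 0.  0. -1.] Ftool [-0.1  0.3  1.2] T [ 0.01 -0.02  0.04]
s 114 [528.8  26.9 173.8  34.5] shift [-0.8  9.7 -0. ] turn 0.168 yaw now 44.1 tilt [ 0.  0. -1.] Ftool [-0.1  0.3  1.2] T [ 0.01 -0.02  0.04]
s 116 [530.4  28.  173.8  32.5] shift [-1.2 11.6 -0. ] turn 0.202 yaw now 44.1 tilt [ 0.  0. -1.] Ftool [-0.1  0.3  1.2] T [ 0.01 -0.02  0.04]
s 118 [532.1  29.1 173.8  30.6] shift [-1.6 13.6 -0. ] turn 0.235 yaw now 44.1 tilt [ 0.  0. -1.] Ftool [-0.1  0.3  1.2] T [ 0.01 -0.02  0.04]
s 120 [533.8  30.  173.8  28.7] shift [-2.1 15.5 -0. ] turn 0.268 yaw now 44.1 tilt [ 0.  0. -1.] Ftool [-0.1  0.3  1.2] T [ 0.01 -0.02  0.04]
at s 104.0 err 0.03
```

>>> {"method": "arm_command", "body": {
  "moves": [
    [1,0,1.9,0,0.032],
    [1,-0.1,3.9,0,0.065],
    [1,-0.3,5.8,0,0.099],
    [1,-0.5,7.8,0,0.133],
    [1,-0.8,9.7,0,0.168],
    [1,-1.2,11.6,0,0.202],
    [1,-1.6,13.6,0,0.235],
    [1,-2.1,15.5,0,0.268],
    [1,-2.1,15.5,0,0.268]
  ]
}}

```text
clock: 14.0
tcp_pos: [0.5337, 0.0299, 0.1737]
orientation: [0.0, 0.509, 0.861, 0.0]
wrist_force: [-0.1, -1.0, -1.8]
finger_gap: 0.0092
```

```bash
python3 path.py 122,124,126,128,130,132,134,136 0.6
```

```text
s 122 [535.6  31.  173.8  26.9] shift [ 0.1  2.1 -0.1] turn 0.032 yaw now 28.8 tilt [ 0.  0. -1.] Ftool [-0.9 -0.5  1.8] T [-0.1  -0.04  0.02]
s 124 [537.4  31.8 173.8  25.2] shift [-0.   4.1 -0.1] turn 0.063 yaw now 28.8 tilt [ 0.  0. -1.] Ftool [-0.9 -0.5  1.8] T [-0.1  -0.04  0.02]
s 126 [539.2  32.7 173.8  23.4] shift [-0.2  6.1 -0.1] turn 0.093 yaw now 28.8 tilt [ 0.  0. -1.] Ftool [-0.9 -0.5  1.8] T [-0.1  -0.04  0.02]
s 128 [541.   33.4 173.8  21.8] shift [-0.4  8.1 -0.1] turn 0.122 yaw now 28.8 tilt [ 0.  0. -1.] Ftool [-0.9 -0.5  1.8] T [-0.1  -0.04  0.02]
s 130 [542.9  34.2 173.8  20.1] shift [-0.7 10.1 -0.1] turn 0.151 yaw now 28.8 tilt [ 0.  0. -1.] Ftool [-0.9 -0.5  1.8] T [-0.1  -0.04  0.02]
s 132 [544.8  34.8 173.8  18.5] shift [-1.  12.1 -0.1] turn 0.179 yaw now 28.8 tilt [ 0.  0. -1.] Ftool [-0.9 -0.5  1.8] T [-0.1  -0.04  0.02]
s 134 [546.8  35.4 173.8  16.9] shift [-1.4 14.1 -0.1] turn 0.206 yaw now 28.8 tilt [ 0.  0. -1.] Ftool [-0.9 -0.5  1.8] T [-0.1  -0.04  0.02]
s 136 [548.7  36.  173.8  15.4] shift [-1.8 16.1 -0.1] turn 0.233 yaw now 28.8 tilt [ 0.  0. -1.] Ftool [-0.9 -0.5  1.8] T [-0.1  -0.04  0.02]
at s 120.0 err 0.15
```

>>> {"method": "arm_command", "body": {
  "moves": [
    [1,-0.1,2.1,0,0.032],
    [1,-0.2,4.1,0,0.063],
    [1,-0.4,6.1,0,0.093],
    [1,-0.6,8.1,0,0.122],
    [1,-0.9,10.1,0,0.151],
    [1,-1.2,12.1,0,0.179],
    [1,-1.6,14.1,0,0.206],
    [1,-2,16.1,0,0.233],
    [1,-2,16.1,0,0.233]
  ]
}}

```text
clock: 14.9
tcp_pos: [0.5489, 0.0359, 0.1738]
orientation: [0.0, 0.606, 0.795, 0.0]
wrist_force: [0.3, 0.3, -2.7]
finger_gap: 0.009
```

```bash
python3 path.py 138,140,142,144,146,148,150,152 0.5
```

```text
s 138 [550.7  36.4 173.8  13.9] shift [ 0.   1.8 -0. ] turn 0.026 yaw now 15.4 tilt [ 0.  0. -1.] Ftool [0.2 0.4 2.7] T [ 0.05 -0.03 -0.  ]
s 140 [552.7  36.9 173.8  12.4] shift [-0.   3.9 -0. ] turn 0.052 yaw now 15.4 tilt [ 0.  0. -1.] Ftool [0.2 0.4 2.7] T [ 0.05 -0.03 -0.  ]
s 142 [554.7  37.3 173.8  10.9] shift [-0.2  5.9 -0. ] turn 0.078 yaw now 15.4 tilt [ 0.  0. -1.] Ftool [0.2 0.4 2.7] T [ 0.05 -0.03 -0.  ]
s 144 [556.7  37.7 173.8   9.5] shift [-0.4  8.  -0. ] turn 0.103 yaw now 15.4 tilt [ 0.  0. -1.] Ftool [0.2 0.4 2.7] T [ 0.05 -0.03 -0.  ]
s 146 [558.7  38.  173.8   8. ] shift [-0.6 10.  -0. ] turn 0.128 yaw now 15.4 tilt [ 0.  0. -1.] Ftool [0.2 0.4 2.7] T [ 0.05 -0.03 -0.  ]
s 148 [560.8  38.2 173.8   6.6] shift [-0.9 12.  -0. ] turn 0.153 yaw now 15.4 tilt [ 0.  0. -1.] Ftool [0.2 0.4 2.7] T [ 0.05 -0.03 -0.  ]
s 150 [562.8  38.5 173.8   5.2] shift [-1.2 14.  -0. ] turn 0.177 yaw now 15.4 tilt [ 0.  0. -1.] Ftool [0.2 0.4 2.7] T [ 0.05 -0.03 -0.  ]
s 152 [564.9  38.6 173.8   3.8] shift [-1.6 16.1 -0. ] turn 0.202 yaw now 15.4 tilt [ 0.  0. -1.] Ftool [0.2 0.4 2.7] T [ 0.05 -0.03 -0.  ]
at s 136.0 err 0.21
```

>>> {"method": "arm_command", "body": {
  "moves": [
    [1,0,1.8,0,0.026],
    [1,0,3.9,0,0.052],
    [1,-0.2,5.9,0,0.078],
    [1,-0.4,8,0,0.103],
    [1,-0.6,10,0,0.128],
    [1,-0.9,12,0,0.153],
    [1,-1.2,14,0,0.177],
    [1,-1.6,16.1,0,0.202],
    [1,-1.6,16.1,0,0.202]
  ]
}}

```text
clock: 15.8
tcp_pos: [0.565, 0.0386, 0.1738]
orientation: [0.0, 0.683, 0.73, 0.0]
wrist_force: [1.2, 1.2, -2.4]
finger_gap: 0.0092
```

```bash
python3 path.py 154,156,158,160,162,164,166,168,170,180,190 0.5
```

```text
s 154 [566.9  38.7 173.8   2.4] shift [-0.  2. -0.] turn 0.024 yaw now 3.8 tilt [ 0.  0. -1.] Ftool [1.2 1.3 2.4] T [-0.01  0.02  0.01]
s 156 [569.   38.8 173.8   1. ] shift [-0.1  4.  -0. ] turn 0.048 yaw now 3.8 tilt [ 0.  0. -1.] Ftool [1.2 1.3 2.4] T [-0.01  0.02  0.01]
s 158 [ 5.710e+02  3.880e+01  1.738e+02 -4.000e-01] shift [-0.2  6.  -0. ] turn 0.072 yaw now 3.8 tilt [ 0.  0. -1.] Ftool [1.2 1.3 2.4] T [-0.01  0.02  0.01]
s 160 [573.   38.8 173.8  -1.8] shift [-0.4  8.1 -0. ] turn 0.097 yaw now 3.8 tilt [ 0.  0. -1.] Ftool [1.2 1.3 2.4] T [-0.01  0.02  0.01]
s 162 [575.1  38.7 173.8  -3.2] shift [-0.6 10.1 -0. ] turn 0.121 yaw now 3.8 tilt [ 0.  0. -1.] Ftool [1.2 1.3 2.4] T [-0.01  0.02  0.01]
s 164 [577.1  38.5 173.8  -4.4] shift [-0.9 12.1 -0. ] turn 0.144 yaw now 3.8 tilt [ 0.  0. -1.] Ftool [1.2 1.3 2.4] T [-0.01  0.02  0.01]
s 166 [579.1  38.4 173.8  -5.6] shift [-1.2 14.1 -0. ] turn 0.163 yaw now 3.8 tilt [ 0.  0. -1.] Ftool [1.2 1.3 2.4] T [-0.01  0.02  0.01]
s 168 [581.1  38.2 173.8  -5.5] shift [-1.5 16.1 -0. ] turn 0.162 yaw now 3.8 tilt [ 0.  0. -1.] Ftool [1.2 1.3 2.4] T [-0.01  0.02  0.01]
s 170 [583.1  37.9 173.8  -5.5] shift [-1.9 18.1 -0. ] turn 0.162 yaw now 3.8 tilt [ 0.  0. -1.] Ftool [1.2 1.3 2.4] T [-0.01  0.02  0.01]
s 180 [593.   36.5 173.8  -5.5] shift [-4.  27.8 -0. ] turn 0.162 yaw now 3.8 tilt [ 0.  0. -1.] Ftool [1.2 1.3 2.4] T [-0.01  0.02  0.01]
s 190 [602.8  35.1 173.8  -5.5] shift [-6.  37.5 -0. ] turn 0.162 yaw now 3.8 tilt [ 0.  0. -1.] Ftool [1.2 1.3 2.4] T [-0.01  0.02  0.01]
at s 152.0 err 0.09
```

>>> {"method": "arm_command", "body": {
  "moves": [
    [1,0,2,0,0.024],
    [1,-0.1,4,0,0.048],
    [1,-0.2,6,0,0.072],
    [1,-0.4,8.1,0,0.095],
    [1,-0.6,10.1,0,0.119],
    [1,-0.9,12.1,0,0.14],
    [1,-1.2,14.1,0,0.155],
    [1,-1.5,16.1,0,0.162],
    [1,-1.5,16.1,0,0.162]
  ]
}}

```text
clock: 16.7
tcp_pos: [0.5811, 0.0381, 0.1737]
orientation: [0.0, 0.74, 0.673, 0.0]
wrist_force: [-0.4, 0.0, -2.3]
finger_gap: 0.0089
```

```bash
python3 go.py 600 35.8 173.8 -5.5;python3 go.py 608 35 173.8 -5.5
```

```text
shift [-0.5 19.1 -0.1] turn 0.001 yaw now -5.5 tilt [ 0.  0. -1.] Ftool [-0.  -0.4  2.3] T [ 0.01 -0.06  0.01]
shift [-0.6 27.1 -0.1] turn 0.001 yaw now -5.5 tilt [ 0.  0. -1.] Ftool [-0.  -0.4  2.3] T [ 0.01 -0.06  0.01]
```

>>> {"method": "arm_command", "body": {
  "moves": [
    [1,-0.1,3,0,0],
    [1,-0.2,6,0,0],
    [1,-0.3,9,0,0],
    [1,-0.4,12,0,0],
    [1,-0.5,15,0,0],
    [1,-0.5,18,0,0],
    [1,-0.5,21,0,0],
    [1,-0.5,24,0,0],
    [1,-0.5,26,0,0],
    [1,-0.5,27,0,0],
    [1,-0.5,27,0,0]
  ]
}}

```text
clock: 17.8
tcp_pos: [0.6077, 0.0351, 0.1737]
orientation: [-0.0, 0.74, 0.673, 0.0]
wrist_force: [0.1, 0.2, -2.4]
finger_gap: 0.0088
```

```bash
python3 go.py 615 34.3 173.8 -5.5
```

```text
shift [-0.1  7.4 -0.1] turn 0.001 yaw now -5.4 tilt [-0.  0. -1.] Ftool [0.2 0.1 2.4] T [ 0.01 -0.03  0.06]
```

>>> {"method": "arm_command", "body": {
  "moves": [
    [1,0,1,0,0],
    [1,0,2,0,0],
    [1,0,3,0,0],
    [1,0,4,0,0],
    [1,0,5,0,0],
    [1,0,6,0,0],
    [1,0,6,0,0]
  ]
}}

```text
clock: 18.5
tcp_pos: [0.6138, 0.0345, 0.1738]
orientation: [0.0, 0.74, 0.673, 0.0]
wrist_force: [0.0, -1.0, -2.2]
finger_gap: 0.0089
```

>>> {"method": "arm_command", "body": {
  "moves": [
    [1,0,0.5,0,0],
    [1,0,1,0,0],
    [1,0,1.5,0,0],
    [1,0,1.5,0,0]
  ]
}}

```text
clock: 18.9
tcp_pos: [0.6151, 0.0344, 0.1738]
orientation: [0.0, 0.74, 0.673, 0.0]
wrist_force: [0.4, 0.6, -2.4]
finger_gap: 0.0095
```

>>> {"method": "arm_command", "body": {
  "moves": [
    [1,0,0.5,0,0],
    [1,0,1,0,0],
    [1,0,1,0,0]
  ]
}}

```text
clock: 19.2
tcp_pos: [0.6161, 0.0343, 0.1738]
orientation: [0.0, 0.74, 0.673, 0.0]
wrist_force: [-1.4, 0.1, -1.9]
finger_gap: 0.0093
```

>>> {"method": "arm_command", "body": {
  "moves": [
    [1,0,0.3,0,0],
    [1,0,0.6,0,0],
    [1,0,0.6,0,0]
  ]
}}

```text
clock: 19.5
tcp_pos: [0.6167, 0.0343, 0.1738]
orientation: [0.0, 0.74, 0.673, 0.0]
wrist_force: [-0.7, 0.8, -2.3]
finger_gap: 0.0091
```

>>> {"method": "arm_command", "body": {
  "moves": [
    [1,0,0.3,0,0],
    [1,0,0.6,0,0],
    [1,0,0.6,0,0]
  ]
}}

```text
clock: 19.8
tcp_pos: [0.6173, 0.0342, 0.1738]
orientation: [0.0, 0.74, 0.673, 0.0]
wrist_force: [0.4, 0.5, -2.3]
finger_gap: 0.0092
```

>>> {"method": "arm_command", "body": {
  "moves": [
    [1,0,0.3,0,0],
    [1,0,0.6,0,0],
    [1,0,0.6,0,0]
  ]
}}

```text
clock: 20.1
tcp_pos: [0.6179, 0.0341, 0.1738]
orientation: [0.0, 0.74, 0.673, 0.0]
wrist_force: [-0.1, -0.1, -1.7]
finger_gap: 0.0094
```

>>> {"method": "arm_command", "body": {
  "moves": [
    [1,0,0.3,0,0],
    [1,0,0.5,0,0],
    [1,0,0.5,0,0]
  ]
}}

```text
clock: 20.4
tcp_pos: [0.6184, 0.0341, 0.1738]
orientation: [-0.0, 0.74, 0.673, 0.0]
wrist_force: [0.0, -0.6, -1.4]
finger_gap: 0.0091
```

>>> {"method": "arm_command", "body": {
  "moves": [
    [1,0,0.3,0,0],
    [1,0,0.5,0,0],
    [1,0,0.5,0,0]
  ]
}}

```text
clock: 20.7
tcp_pos: [0.6189, 0.0341, 0.1738]
orientation: [-0.0, 0.74, 0.673, 0.0]
wrist_force: [0.2, 0.2, -2.3]
finger_gap: 0.009
```

>>> {"method": "arm_command", "body": {
  "moves": [
    [1,0,0.3,0,0],
    [1,0,0.5,0,0],
    [1,0,0.5,0,0]
  ]
}}

```text
clock: 21.0
tcp_pos: [0.6194, 0.034, 0.1738]
orientation: [0.0, 0.74, 0.673, 0.0]
wrist_force: [0.4, -0.3, -2.5]
finger_gap: 0.009
```

>>> {"method": "arm_command", "body": {
  "moves": [
    [1,0,0.3,0,0],
    [1,0,0.5,0,0],
    [1,0,0.5,0,0]
  ]
}}

```text
clock: 21.3
tcp_pos: [0.6197, 0.034, 0.1737]
orientation: [-0.0, 0.74, 0.673, -0.0]
wrist_force: [-1.0, 0.3, -2.0]
finger_gap: 0.0094
```

>>> {"method": "arm_command", "body": {
  "moves": [
    [1,0,0.3,0,0],
    [1,0,0.4,0,0],
    [1,0,0.4,0,0]
  ]
}}

```text
clock: 21.6
tcp_pos: [0.6198, 0.034, 0.1736]
orientation: [-0.0, 0.74, 0.673, -0.0]
wrist_force: [-2.4, 0.5, -1.5]
finger_gap: 0.0091
```

>>> {"method": "arm_command", "body": {
  "moves": [
    [1,0,0.2,0,0],
    [1,0,0.4,0,0],
    [1,0,0.4,0,0]
  ]
}}

```text
clock: 21.9
tcp_pos: [0.6199, 0.034, 0.1735]
orientation: [-0.001, 0.74, 0.673, -0.001]
wrist_force: [-4.8, -1.0, -1.5]
finger_gap: 0.0088
```

Contact with the stop at TCP x ≈ 0.6197 m, matching the predicted 0.620. Stiffness is about 5 N/mm, so I'll step up to 7 N.

>>> {"method": "arm_command", "body": {
  "moves": [
    [1,0,0.2,0,0],
    [1,0,0.4,0,0],
    [1,0,0.4,0,0]
  ]
}}

```text
clock: 22.2
tcp_pos: [0.62, 0.034, 0.1735]
orientation: [-0.001, 0.74, 0.673, -0.001]
wrist_force: [-5.5, 0.7, -1.1]
finger_gap: 0.0096
```

>>> {"method": "arm_command", "body": {
  "moves": [
    [1,0,0,0,0],
    [1,0,0,0,0]
  ]
}}

```text
clock: 22.4
tcp_pos: [0.62, 0.034, 0.1735]
orientation: [-0.001, 0.74, 0.673, -0.001]
wrist_force: [-6.6, -0.1, -1.1]
finger_gap: 0.0093
```

>>> {"method": "arm_command", "body": {
  "moves": [
    [1,0,0.2,0,0],
    [1,0,0.2,0,0],
    [1,0,0.2,0,0]
  ]
}}

```text
clock: 22.7
tcp_pos: [0.62, 0.034, 0.1734]
orientation: [-0.001, 0.74, 0.673, -0.001]
wrist_force: [-6.1, 1.0, -0.9]
finger_gap: 0.0094
```

>>> {"method": "arm_command", "body": {
  "moves": [
    [1,0,0,0,0],
    [1,0,0,0,0]
  ]
}}

```text
clock: 22.9
tcp_pos: [0.62, 0.034, 0.1734]
orientation: [-0.001, 0.74, 0.673, -0.001]
wrist_force: [-5.8, 0.3, -1.4]
finger_gap: 0.0096
```

>>> {"method": "arm_command", "body": {
  "moves": [
    [1,0,0,0,0],
    [1,0,0,0,0],
    [1,0,0,0,0]
  ]
}}

```text
clock: 23.2
tcp_pos: [0.62, 0.034, 0.1734]
orientation: [-0.001, 0.74, 0.673, -0.001]
wrist_force: [-5.8, 2.3, -1.0]
finger_gap: 0.009
```

>>> {"method": "arm_command", "body": {
  "moves": [
    [1,0,0,0,0],
    [1,0,0,0,0]
  ]
}}

```text
clock: 23.4
tcp_pos: [0.62, 0.034, 0.1734]
orientation: [-0.001, 0.74, 0.673, -0.001]
wrist_force: [-5.5, -0.1, -1.2]
finger_gap: 0.009
```

>>> {"method": "arm_command", "body": {
  "moves": [
    [1,0,0.2,0,0],
    [1,0,0.4,0,0],
    [1,0,0.4,0,0]
  ]
}}

```text
clock: 23.7
tcp_pos: [0.6201, 0.034, 0.1733]
orientation: [-0.001, 0.74, 0.673, -0.001]
wrist_force: [-7.4, 0.5, -0.3]
finger_gap: 0.0089
```

>>> {"method": "arm_command", "body": {
  "moves": [
    [1,0,0,0,0],
    [1,0,0,0,0]
  ]
}}

```text
clock: 23.9
tcp_pos: [0.6201, 0.034, 0.1733]
orientation: [-0.001, 0.74, 0.673, -0.001]
wrist_force: [-5.9, 1.4, -1.5]
finger_gap: 0.0094
```

>>> {"method": "arm_command", "body": {
  "moves": [
    [1,0,0,0,0],
    [1,0,0,0,0]
  ]
}}

```text
clock: 24.1
tcp_pos: [0.6201, 0.034, 0.1733]
orientation: [-0.001, 0.74, 0.673, -0.001]
wrist_force: [-6.5, 1.5, -0.9]
finger_gap: 0.0091
```

>>> {"method": "arm_command", "body": {
  "moves": [
    [1,0,0.25,0,0],
    [1,0,0.25,0,0],
    [1,0,0.25,0,0]
  ]
}}

```text
clock: 24.4
tcp_pos: [0.6201, 0.034, 0.1732]
orientation: [-0.001, 0.74, 0.673, -0.001]
wrist_force: [-7.2, 0.2, -1.1]
finger_gap: 0.0094
```

>>> {"method": "arm_command", "body": {
  "moves": [
    [1,0,0,0,0],
    [1,0,0,0,0]
  ]
}}

```text
clock: 24.6
tcp_pos: [0.6201, 0.034, 0.1732]
orientation: [-0.001, 0.74, 0.673, -0.001]
wrist_force: [-7.1, 0.3, -0.4]
finger_gap: 0.0094
```

>>> {"method": "arm_command", "body": {
  "moves": [
    [1,0,0,0,0],
    [1,0,0,0,0]
  ]
}}

```text
clock: 24.8
tcp_pos: [0.6201, 0.034, 0.1732]
orientation: [-0.001, 0.74, 0.673, -0.001]
wrist_force: [-8.2, 0.7, -0.4]
finger_gap: 0.0094
```

>>> {"method": "arm_command", "body": {
  "moves": [
    [1,0,0,0,0],
    [1,0,0,0,0]
  ]
}}

```text
clock: 25.0
tcp_pos: [0.6201, 0.034, 0.1733]
orientation: [-0.001, 0.74, 0.673, -0.001]
wrist_force: [-7.8, 1.1, -0.8]
finger_gap: 0.0093
```

>>> {"method": "arm_command", "body": {
  "moves": [
    [1,0,-0.3,0,0],
    [1,0,-0.6,0,0],
    [1,0,-0.9,0.3,0],
    [1,0,-0.9,0.6,0],
    [1,0,-0.9,0.6,0]
  ]
}}

```text
clock: 25.5
tcp_pos: [0.62, 0.034, 0.1728]
orientation: [-0.001, 0.74, 0.673, -0.001]
wrist_force: [-4.5, 0.3, -0.6]
finger_gap: 0.0092
```

>>> {"method": "arm_command", "body": {
  "moves": [
    [1,0,0,0,0]
  ]
}}

```text
clock: 25.6
tcp_pos: [0.62, 0.034, 0.1728]
orientation: [-0.001, 0.74, 0.673, -0.001]
wrist_force: [-5.3, 1.1, -1.8]
finger_gap: 0.0093
```

>>> {"method": "arm_command", "body": {
  "moves": [
    [1,0,-0.3,0.3,0],
    [1,0,-0.6,0.6,0],
    [1,0,-0.6,0.6,0]
  ]
}}

```text
clock: 25.9
tcp_pos: [0.62, 0.034, 0.1724]
orientation: [-0.0, 0.74, 0.673, -0.0]
wrist_force: [-4.6, 0.9, -0.9]
finger_gap: 0.0096
```

>>> {"method": "arm_command", "body": {
  "moves": [
    [0.6,0,0,0,0],
    [0.6,0,0,0,0],
    [0.6,0,0,0,0],
    [0.6,0,0,0,0],
    [0.6,0,0,0,0]
  ]
}}

```text
clock: 26.4
tcp_pos: [0.6208, 0.0338, 0.1729]
orientation: [0.0, 0.74, 0.673, 0.0]
wrist_force: [0.7, -0.5, 0.3]
finger_gap: 0.0342
```

>>> {"method": "arm_command", "body": {
  "moves": [
    [0.6,0,0,-10,0],
    [0.6,0,0,-25,0],
    [0.6,0,0,-60,0],
    [0.6,0,0,-100,0],
    [0.6,0,-50,-120,0],
    [0.6,0,-100,-120,0],
    [0.6,0,-150,-120,0],
    [0.6,0,-200,-120,0],
    [0.6,0,-200,-120,0],
    [0.6,0,-200,-120,0]
  ]
}}

```text
clock: 27.4
tcp_pos: [0.4206, 0.0531, 0.294]
orientation: [0.001, 0.74, 0.673, 0.001]
wrist_force: [0.9, 0.5, 0.4]
finger_gap: 0.034
```

Run:
```python
from h import *
t=np.array([620,34,130.])
for n in('scene','top'):
    im,d=grab(n); c=env.get_calibration(n); T=np.linalg.inv(c['pose'])
    q=T[:3,:3]@(t/1000)+T[:3,3]; x=q[:2]/q[2]; x=x*(1+c['k1']*(x@x)); u,v=(x*[c['fx'],c['fy']]+[c['cx'],c['cy']]).astype(int)
    cv2.imwrite(f'pics/{n}_e.png',cv2.resize(im[v-42:v+42,u-57:u+57],None,fx=7,fy=7,interpolation=cv2.INTER_CUBIC))
    P=cloud(n,d)*1000; a=np.radians(-5.5); e=np.array([np.cos(a),np.sin(a)])
    g=(im.max(-1).astype(int)-im.min(-1))<60
    rel=P[...,:2]-t[:2]; X=rel@e; Y=rel@[-e[1],e[0]]
    m=g&(abs(X)<25)&(abs(Y)<30)
    tab=m&(P[...,2]>178)&(P[...,2]<195); b=P[tab]; print(n,'tab top z',np.percentile(P[tab][:,2],[50,95]).round(1) if tab.any() else 0,'X',X[tab].mean().round(1),'Y',Y[tab].mean().round(1),tab.sum())
s=env.get_state();print(s['clock'],s['tcp_pos'],s['wrist_force'])
```

```text
scene tab top z [184.8 187.8] X 2.6 Y 1.4 88
top tab top z [185.6 188.9] X 0.6 Y -1.6 50
27.5 [0.42275134 0.05273058 0.29354442] [ 0.00518926 -0.7152867   0.57280332]
```

View pics/scene_e.png

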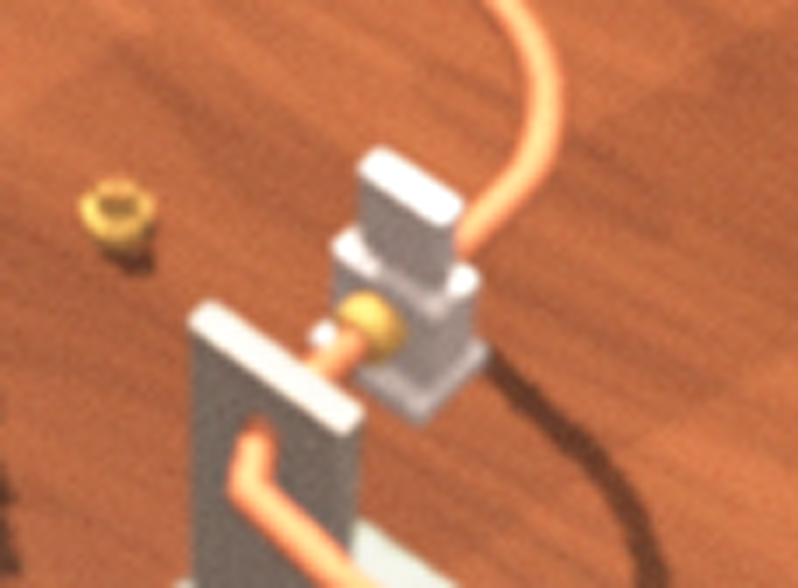

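View pics/top_e.png

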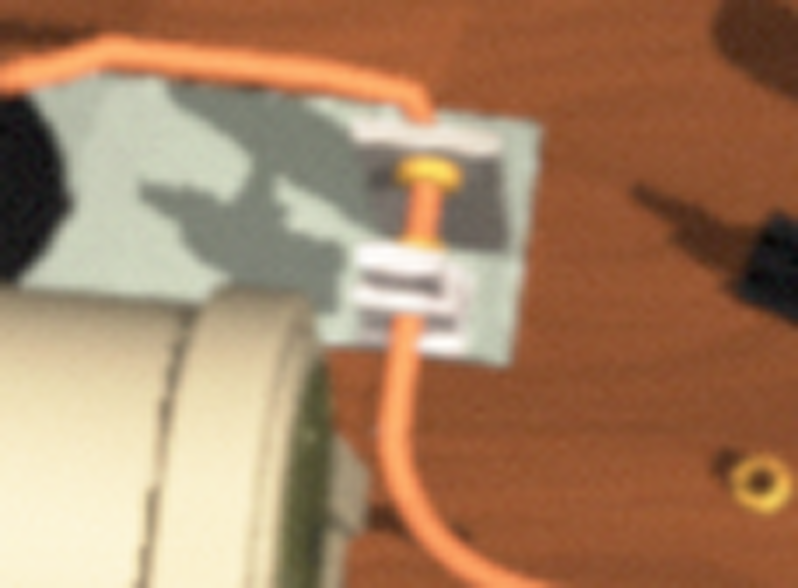

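The scene crop shows the support hanging upright, with its body against the brass stop at (370,325). The top crop shows no gap at the stop (425,245). The job is done, so I'll hand it in.

```bash
python3 -c "
from workcell import env
print(env.hand_in())"
```

```text
the job is handed in; nothing more can be done
None
```

The support is on the tube, home against the brass stop with its foot hanging down, and the job was handed in at about 27.5 s.

- **Threading and sliding:** I gripped the support by its tab, threaded it over the free end and slid it round the bend. Wrist force readings stayed within about 2 N sideways and along the tube. They were taken only at the end of each move, so a brief peak in between could have gone unseen.
- **Press on the stop:** It touched the stop at TCP x 0.6197 m, where 0.620 m was predicted. I built the push up in small steps. The last 0.6 s or so read 7.1 to 8.2 N, slightly above the 7 N asked for. I then eased off to about 4.6 N, opened the gripper and moved clear.
- **Final checks:** Both camera views show the support upright, with no visible gap at the stop. The tab top measured 185–189 mm high, where 186.5–188 mm is expected.
- **Disagreement:** Along the tube, the scene camera put the tab 2.6 mm and the top camera 0.6 mm past the expected home position. That spread is close to the camera calibration error. Neither view shows it having slid back from the stop.
- **Bystanders:** I moved nothing else. The union and the black look-alike looked undisturbed in the last pictures, but I did not recheck every other item.

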